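# Load the measuring machine's sprung disc magazine

### The arm

A 6-joint arm with a two-finger parallel gripper is mounted at the origin on the work surface. World frame = base frame: x ahead of the robot, y to its left, z up, the work surface at z = 0. Lengths are in m, angles in rad, forces in N, time in s.
With the tool pointing down it reaches from about 0.275 to 0.825 m from the base axis. Payload 4.9 kg.
Tool frame: the origin (TCP) lies midway between the tips of the shut fingers; the grasp point (between the pads) lies 19 mm behind it (bot.grip_depth is the distance from the TCP to the grasp point, in m); y points along the fingers, x is the direction in which the jaws open and shut, and the axes are right-handed (so a half turn about y gives the same grasp; the last joint's range is limited). The gripper opens to 85 mm and grips with 20 to 120 N. Pads are 22 mm wide; open, the fingers measure 114 mm over their backs; the gripper's body (76 mm by 85 mm) begins 54 mm behind the grasp point. The pads swing forward as they close: fully open they stand 13 mm farther back than shut.
Start: joints at [0.978, 0.326, -0.193, 1.052, 0, 1.437], TCP at [0.244, 0.493, 0.231] pointing down, gripper open.
Joint ranges: [-2.65, 2.65], [-0.97, 1.79], [-1.3, 1.35], [-1.93, 2.1], [-1.47, 1.37], [-3.14, 3.14]. Speed limits (rad/s): [2.57, 2.57, 3.14, 3.14, 3.14, 3.14].

### API

Orientations are given as a unit quaternion [w, x, y, z].
In Python, from cell import bot gives the robot as it stands. Calls block until the motion is done:
- bot.move_pose(position, orientation): joint-space move of the TCP to a pose.
- bot.move_linear(position, speed=0.15, rotation=None, until_force=None): straight line of the TCP; rotation=None keeps the orientation; speed is the mean speed in m/s. With until_force (N) it stops when the force on the tool has changed by that much, and returns True; else False.
- bot.goto_joints(angles): joint-space move.
- bot.set_gripper(opening, grasp_force=None): opening from 0.0 (shut) to 1.0 (fully open); grasp_force is the grip in N (None keeps the last); returns when the fingers have stopped.
- bot.wait(seconds).
- bot.solve_ik(position, orientation): joint angles nearest the present ones, or None.
- bot.camera(name): name is "scene" or "top" or "wrist"; returns the picture (400x640x3 uint8, red, green, blue); there is no depth.
- bot.calibration(name): a dict with "mtx" (3x3 intrinsics, pixels), "k1" (the pictures are not rectified: a ray, as slopes to the right and down, at radius r is drawn at 1 + k1 r^2 times it, then the intrinsics apply), "extrinsics" (4x4, takes a point from world to camera coordinates); the wrist camera has in their place "hand_eye" (4x4, takes a point from camera to tool coordinates, whose origin is the TCP and whose axes are the tool frame's). Camera axes: x right, y down, z forward; pixel columns grow to the right and rows downward; lengths in m; the calibration is good to about 2 mm. A picture is of the moment at which its call begins: read the wrist's pose just before it. calibration takes no time and is no camera call.
A pose or a line that the arm cannot do raises bot.PlanningError and nothing moves.
- bot.close_job(): hands the job in, once; it reports no verdict.
Trained networks look in the newest picture that a camera, given by its name, has taken for a name from the list of things; names that differ only in an ending like _2 or _b are one class to them, and where a whole thing is asked for, a point or a joint stands for the part that bears it (a point fixed in the world has none). Each returns a list of dicts, best first, with "confidence" (0 to 1); they miss things now and then, are a little off and sometimes report something else, mostly with a low value. They report only what shows in the picture. A call takes as long as a camera call. They do not tell look-alikes from the thing itself.
- bot.search_frame(camera, thing): "bbox" ([left, top, width, height] in pixels, round what is visible of it).
Readings, each from a call of its own:
- bot.read_clock(): time.
- bot.read_joint_positions(): joint angles.
- bot.read_joint_vel(): joint speeds.
- bot.read_joint_efforts(): joint torques, N m.
- bot.read_position(): TCP position.
- bot.read_tool_rot(): TCP orientation.
- bot.read_ft_force(): force on the tool from outside, world axes, zero at the start.
- bot.read_moment(): the same for the moment, N m.
- bot.read_gripper_width(): opening from 0.0 (shut) to 1.0 (fully open).
Only numpy, scipy, OpenCV 4.12 (cv2) and the standard library are available. Lean on these libraries where they do the work, as an engineer would, in place of code of your own. Each camera call takes 0.05 s, during which the arm holds its last target. There are 200 camera calls.

### The job

Load the two silver discs with the blue centres into the spring-loaded magazine, one after the other: push each one straight down past the yellow lips until they snap shut over it, so that both end up lying flat in the stack, held under the lips. Leave the brass disc where it is.

Things in the scene. Friction and masses are not known exactly. Their poses are not given: they have to be found in the camera images.
- magazine: Fixed upright magazine 164x90 mm, 102 high; origin centre of its foot, z up. Yellow spring lips at its +x and -x ends, undersides 70 mm up, ramps (102 to 74 mm up) guide discs in. Between four corner posts (6 to 8 mm clearance round a disc) its y sides are open, 44 mm wide: fingers set along its y can go down with a disc. Orange sprung follower, top at 69 mm when empty, sinks up to 52 mm.
- disc_a: Silver disc with blue centre, 56 mm across, 20 thick, 130 g, flat on the table; origin centre of its underside, z up. Just set in the mouth it rests on the ramps, underside about 85 mm above the magazine's foot; pushing it in takes 10 to 15 N. Push its underside down to 45 mm: the lips snap over it, and on release the follower lifts it against them, underside at 50 mm.
- disc_b: Second silver disc with blue centre, the same as disc_a in size, weight and origin; either may go in first. The second one is pushed in just as deep and drives the first down to 30 mm (underside above the magazine's foot).
- brass_disc: Brass disc with white centre, same size, 400 g, flat on the table: leave it alone. Origin centre of its underside. A black plastic disc with red centre, same size, lies near and is not wanted either.
There are look-alikes about, which are no part of the job. What is shaped like the disc_a but purple or turquoise is not meant.

How it is judged:
By the outcome, as a careful person would: the job done as asked, in the order asked, and still so for the second after the job is handed in, with the robot touching nothing.
It also fails if it takes over 58 s, if anything falls off the work surface, if the arm or the gripper's body presses on something with over 40 N, if the wrist force passes 120 N, or if a joint passes its speed limit or range.

## Working session

There is one attempt and no reset: what is moved stays moved. The work goes in short steps, each a Python script; the robot and the scene stay as the last script left them, time stands still between calls to the robot, and variables do not carry over. Pictures are saved under pics/ and viewed, about 8 in all and at most 12, crops included, and the job is handed in when it is done.

```bash
mkdir -p pics; ls; cat > h.py <<'E'
from cell import bot
import numpy as np, cv2
from scipy.spatial.transform import Rotation as R
def snap(c,f=None):
    im=np.array(bot.camera(c))
    if f: cv2.imwrite('pics/'+f,im[...,::-1])
    return im
def ray(c,uv,pose=None):
    k=bot.calibration(c); M=np.array(k['mtx'])
    d=np.linalg.solve(M,[uv[0],uv[1],1.])[:2]; s=d.copy()
    for _ in range(20): s=d/(1+k['k1']*(s@s))
    v=np.array([s[0],s[1],1.])
    if 'extrinsics' in k: T=np.linalg.inv(np.array(k['extrinsics']))
    else:
        T=np.eye(4); p,q=pose; T[:3,:3]=R.from_quat(np.roll(q,-1)).as_matrix(); T[:3,3]=p
        T=T@np.array(k['hand_eye'])
    return T[:3,3],T[:3,:3]@v
def at(c,uv,z,pose=None):
    o,v=ray(c,uv,pose); return o+v*(z-o[2])/v[2]
def proj(c,P,pose=None):
    k=bot.calibration(c); M=np.array(k['mtx'])
    if 'extrinsics' in k: E=np.array(k['extrinsics'])
    else:
        T=np.eye(4); p,q=pose; T[:3,:3]=R.from_quat(np.roll(q,-1)).as_matrix(); T[:3,3]=p
        E=np.linalg.inv(T@np.array(k['hand_eye']))
    X=np.atleast_2d(P)@E[:3,:3].T+E[:3,3]; s=X[:,:2]/X[:,2:]
    s=s*(1+k['k1']*(s**2).sum(1,keepdims=True)); return s@M[:2,:2].T+M[:2,2]
def down(yaw): # tool x (jaw axis) at yaw, z down
    c,s=np.cos(yaw),np.sin(yaw)
    q=R.from_matrix(np.array([[c,s,0],[s,-c,0],[0,0,-1]])).as_quat(); return np.roll(q,1)
E
python3 - <<'E'
from h import *
for c in ('top','scene'):
    snap(c,c+'0.png')
    for t in ('magazine','disc_a','brass_disc'):
        for d in bot.search_frame(c,t):
            b=d['bbox']; uv=(b[0]+b[2]/2,b[1]+b[3]/2)
            print(c,t,np.round(b),round(d['confidence'],2),np.round(at(c,uv,.02),3))
    o,_=ray(c,(320,200));print(c,o)
print(bot.read_clock(),bot.read_tool_rot())
E
```

```text
pics
top magazine [162. 119.  64. 100.] 0.58 [0.57 0.22 0.02]
top disc_a [341. 142.  29.  31.] 0.97 [ 0.589 -0.095  0.02 ]
top disc_a [370. 200.  33.  34.] 0.81 [ 0.473 -0.152  0.02 ]
top disc_a [316. 198.  27.  30.] 0.69 [ 0.483 -0.044  0.02 ]
top brass_disc [432. 196.  33.  29.] 0.96 [ 0.484 -0.27   0.02 ]
top [ 0.37909514 -0.03124047  0.97187485]
scene magazine [382. 110.  81.  78.] 0.75 [0.568 0.229 0.02 ]
scene disc_a [306. 203.  30.  26.] 0.9 [ 0.489 -0.05   0.02 ]
scene disc_a [338. 248.  30.  31.] 0.79 [ 0.599 -0.104  0.02 ]
scene disc_a [270. 234.  34.  32.] 0.73 [ 0.484 -0.152  0.02 ]
scene disc_a [233. 212.  34.  21.] 0.62 [ 0.385 -0.142  0.02 ]
scene brass_disc [230. 284.  33.  40.] 0.94 [ 0.494 -0.276  0.02 ]
scene [ 0.8066007  -0.50063499  0.74466386]
0.4 [-0.60056644  0.60064517  0.3731117  -0.37327336]
```

View pics/top0.png

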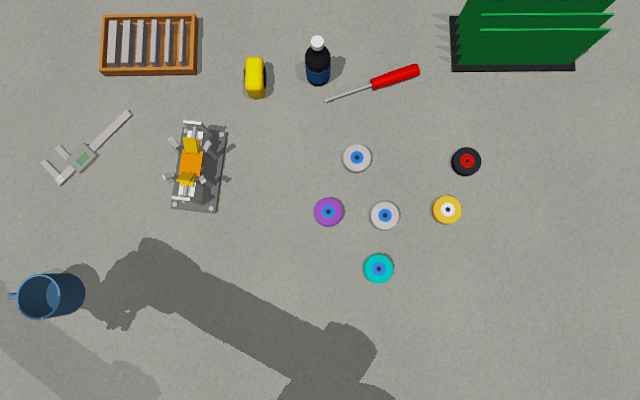

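View pics/scene0.png

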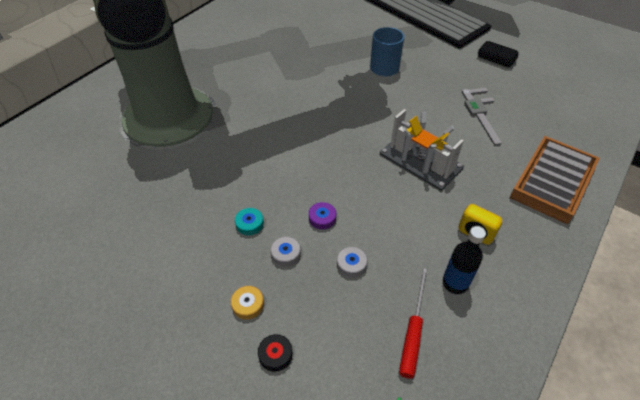

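The silver/blue candidates in the top picture are (357,158) and (385,215), and both look right. The look-alikes to avoid are purple (328,211), turquoise (379,268), brass with a white centre (447,210) and black with a red centre (466,161). The magazine is at about (199,167). Next I'll look at the magazine with the wrist camera, then the discs from above.

```bash
python3 - <<'E'
from h import *
print(bot.calibration('wrist'), bot.grip_depth)
H=np.array(bot.calibration('wrist')['hand_eye'])
j0=np.array(bot.read_joint_positions())
def best(p):
    c=[]
    for yaw in (np.pi/2,-np.pi/2):
        q=down(yaw); j=bot.solve_ik(p,q); print(yaw,np.round(j,2) if j is not None else None)
        if j is not None: c.append((abs(j[5]),yaw))
    return min(c)[1]
yaw=best([.56,.22,.33])
def look(x,y,z,yaw,name,things):
    q=down(yaw); Rm=R.from_quat(np.roll(q,-1)).as_matrix()
    off=Rm@H[:3,3]
    ax=Rm@H[:3,2]; zc=z+off[2]
    p=np.array([x,y,z])-[off[0],off[1],0]-np.append(ax[:2]/-ax[2]*zc,0)
    bot.move_pose(p,q)
    bot.wait(.2)
    pose=(np.array(bot.read_position()),np.array(bot.read_tool_rot()))
    snap('wrist',name)
    print(name,pose)
    for t in things:
        for d in bot.search_frame('wrist',t):
            b=d['bbox']; uv=(b[0]+b[2]/2,b[1]+b[3]/2); print(t,np.round(b),round(d['confidence'],2),np.round(at('wrist',uv,.02,pose),4))
    np.savez(name[:-4],p=pose[0],q=pose[1])
look(.56,.215,.30,yaw,'wm.png',['magazine'])
look(.53,-.12,.27,yaw,'wd.png',['disc_a'])
print(bot.read_clock(),yaw)
a=cv2.imread('pics/wm.png');b=cv2.imread('pics/wd.png')
cv2.imwrite('pics/wd_s.png',cv2.resize(b,(400,250)))
E
```

```text
{'mtx': array([[315.42560122,   0.        , 319.94378297],
       [  0.        , 315.42560122, 200.81910456],
       [  0.        ,   0.        ,   1.        ]]), 'k1': -0.043728969682302304, 'hand_eye': array([[ 9.99999620e-01, -2.94959527e-04, -8.20122472e-04,
         6.72833424e-04],
       [ 7.06265548e-04, -2.77116159e-01,  9.60836165e-01,
        -1.43348403e-01],
       [-5.10676970e-04, -9.60836379e-01, -2.77115845e-01,
         7.05389590e-02],
       [ 0.00000000e+00,  0.00000000e+00,  0.00000000e+00,
         1.00000000e+00]])} 0.0187
1.5707963267948966 None
-1.5707963267948966 NoneTraceback (most recent call last):
  File "<stdin>", line 11, in <module>
  File "<stdin>", line 10, in best
ValueError: min() iterable argument is empty
```

```bash
python3 - <<'E'
s=open('h.py').read()
s=s[:s.index('def down')]+'''def down(yaw): # tool x (jaw axis) at yaw, tool y down
    c,s=np.cos(yaw),np.sin(yaw)
    return np.roll(R.from_matrix(np.array([[c,0,-s],[s,0,c],[0,-1,0]])).as_quat(),1)
def look(x,y,z,yaw,name,things):
    H=np.array(bot.calibration('wrist')['hand_eye'])
    q=down(yaw); Rm=R.from_quat(np.roll(q,-1)).as_matrix()
    off=Rm@H[:3,3]; ax=Rm@H[:3,2]; 
    p=np.array([x,y,z])-[off[0],off[1],0]-np.append(ax[:2]/-ax[2]*(z+off[2]-.03),0)
    bot.move_pose(p,q); bot.wait(.2)
    pose=(np.array(bot.read_position()),np.array(bot.read_tool_rot()))
    snap('wrist',name); print(name,np.round(pose[0],3))
    for t in things:
        for d in bot.search_frame('wrist',t):
            b=d['bbox']; uv=(b[0]+b[2]/2,b[1]+b[3]/2); print(t,np.round(b),round(d['confidence'],2),np.round(at('wrist',uv,.02,pose),4))
    np.savez(name[:-4],p=pose[0],q=pose[1])
'''
open('h.py','w').write(s)
E
python3 - <<'E'
from h import *
c=[]
for yaw in (np.pi/2,-np.pi/2):
    j=bot.solve_ik([.56,.22,.30],down(yaw)); print(yaw,np.round(j,2) if j is not None else None)
    if j is not None: c.append((abs(j[5]),yaw))
yaw=min(c)[1]
look(.56,.215,.27,yaw,'wm.png',['magazine'])
look(.53,-.12,.25,yaw,'wd.png',['disc_a'])
print(bot.read_clock(),yaw)
E
```

```text
1.5707963267948966 [0.25 0.39 0.08 1.26 0.   0.25]
-1.5707963267948966 [ 0.25  0.39  0.08  1.26  0.   -2.89]
wm.png [0.519 0.216 0.27 ]
magazine [275. 140.  86. 151.] 0.6 [0.5819 0.2128 0.02  ]
wd.png [ 0.496 -0.119  0.25 ]
disc_a [316. 216.  41.  46.] 0.92 [ 0.5833 -0.0975  0.02  ]
disc_a [361. 139.  48.  49.] 0.81 [ 0.4864 -0.0407  0.02  ]
disc_a [272. 132.  47.  46.] 0.67 [ 0.4763 -0.148   0.02  ]
disc_a [282.  35.  47.  56.] 0.65 [ 0.3754 -0.1348  0.02  ]
3.7417 1.5707963267948966
```

View pics/wm.png

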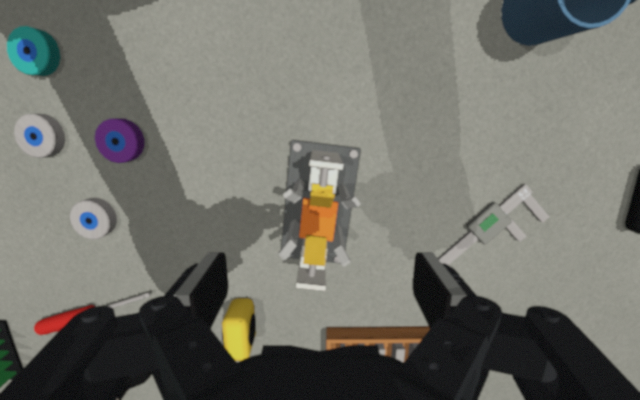

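View pics/wd.png

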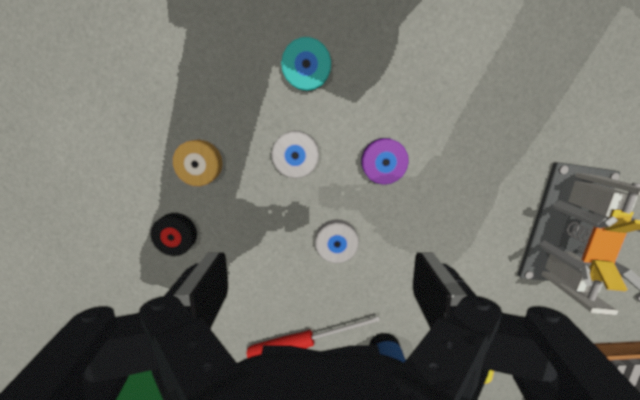

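The wrist view confirms the silver discs with blue centres at (337,242) and (295,155). The magazine is turned slightly. I'll enlarge it to pick its corners, and refine the disc centres from the blue spots.

```bash
python3 - <<'E'
from h import *
a=cv2.imread('pics/wm.png')[130:295,265:380]; b=cv2.imread('pics/top0.png')[113:223,160:240]
A=cv2.resize(a,None,fx=3.6,fy=3.6,interpolation=cv2.INTER_CUBIC)
B=cv2.resize(b,None,fx=4.8,fy=4.8,interpolation=cv2.INTER_CUBIC)
for im,s,o in((A,3.6,(265,130)),(B,4.8,(160,113))):
    for u in range(o[0]//10*10+10,400,10):
        x=int((u-o[0]+.5)*s)
        if x<im.shape[1]: cv2.line(im,(x,0),(x,8),(0,0,255),1); cv2.putText(im,str(u),(x-10,18),0,.35,(0,0,255))
    for v in range(o[1]//10*10+10,400,10):
        y=int((v-o[1]+.5)*s)
        if y<im.shape[0]: cv2.line(im,(0,y),(8,y),(0,0,255),1); cv2.putText(im,str(v),(9,y+4),0,.35,(0,0,255))
h=max(A.shape[0],B.shape[0])
P=lambda m:cv2.copyMakeBorder(m,0,h-m.shape[0],0,0,cv2.BORDER_CONSTANT)
C=cv2.hstack([P(A),P(B)]); print(C.shape); cv2.imwrite('pics/mag.png',C)
for f,seeds in(('wd',[(337,242),(295,155)]),('top0',[(357,158),(385,215)])):
    im=cv2.imread(f'pics/{f}.png'); hsv=cv2.cvtColor(im,cv2.COLOR_BGR2HSV)
    m=cv2.inRange(hsv,(100,100,60),(120,255,255))
    for s in seeds:
        M=np.zeros_like(m); cv2.circle(M,s,14,255,-1); mm=m&M
        cs=cv2.findContours(mm,cv2.RETR_EXTERNAL,cv2.CHAIN_APPROX_NONE)[0]
        c=max(cs,key=cv2.contourArea); e=cv2.minEnclosingCircle(c)[0]
        if f=='wd': z=np.load('wd.npz'); p=at('wrist',e,.02,(z['p'],z['q']))
        else: p=at('top',e,.02)
        print(f,e,np.round(p,4))
E
```

```text
Traceback (most recent call last):
AttributeError: module 'cv2' has no attribute 'hstack'
```

```bash
python3 - <<'E'
from h import *
a=cv2.imread('pics/wm.png')[130:295,265:380]; b=cv2.imread('pics/top0.png')[113:223,160:240]
A=cv2.resize(a,None,fx=3.6,fy=3.6,interpolation=cv2.INTER_CUBIC)
B=cv2.resize(b,None,fx=4.8,fy=4.8,interpolation=cv2.INTER_CUBIC)
for im,s,o in((A,3.6,(265,130)),(B,4.8,(160,113))):
    for u in range(o[0]//10*10+10,400,10):
        x=int((u-o[0]+.5)*s)
        if x<im.shape[1]: cv2.line(im,(x,0),(x,8),(0,0,255),1); cv2.putText(im,str(u),(x-10,18),0,.35,(0,0,255))
    for v in range(o[1]//10*10+10,400,10):
        y=int((v-o[1]+.5)*s)
        if y<im.shape[0]: cv2.line(im,(0,y),(8,y),(0,0,255),1); cv2.putText(im,str(v),(9,y+4),0,.35,(0,0,255))
h=max(A.shape[0],B.shape[0])
P=lambda m:cv2.copyMakeBorder(m,0,h-m.shape[0],0,0,cv2.BORDER_CONSTANT)
C=np.hstack([P(A),P(B)]); print(C.shape); cv2.imwrite('pics/mag.png',C)
for f,seeds in(('wd',[(337,242),(295,155)]),('top0',[(357,158),(385,215)])):
    im=cv2.imread(f'pics/{f}.png'); hsv=cv2.cvtColor(im,cv2.COLOR_BGR2HSV)
    m=cv2.inRange(hsv,(100,100,60),(120,255,255))
    for s in seeds:
        M=np.zeros_like(m); cv2.circle(M,s,14,255,-1); mm=m&M
        cs=cv2.findContours(mm,cv2.RETR_EXTERNAL,cv2.CHAIN_APPROX_NONE)[0]
        c=max(cs,key=cv2.contourArea); e=cv2.minEnclosingCircle(c)[0]
        if f=='wd': z=np.load('wd.npz'); p=at('wrist',e,.02,(z['p'],z['q']))
        else: p=at('top',e,.02)
        print(f,e,np.round(p,4))
E
```

```text
(594, 798, 3)
wd (336.8888854980469, 243.5) [ 0.5903 -0.0971  0.02  ]
wd (294.6785583496094, 155.0) [ 0.4769 -0.1489  0.02  ]
top0 (356.5, 157.0) [ 0.5911 -0.0965  0.02  ]
top0 (384.5365905761719, 215.02438354492188) [ 0.4773 -0.1481  0.02  ]
```

View pics/mag.png

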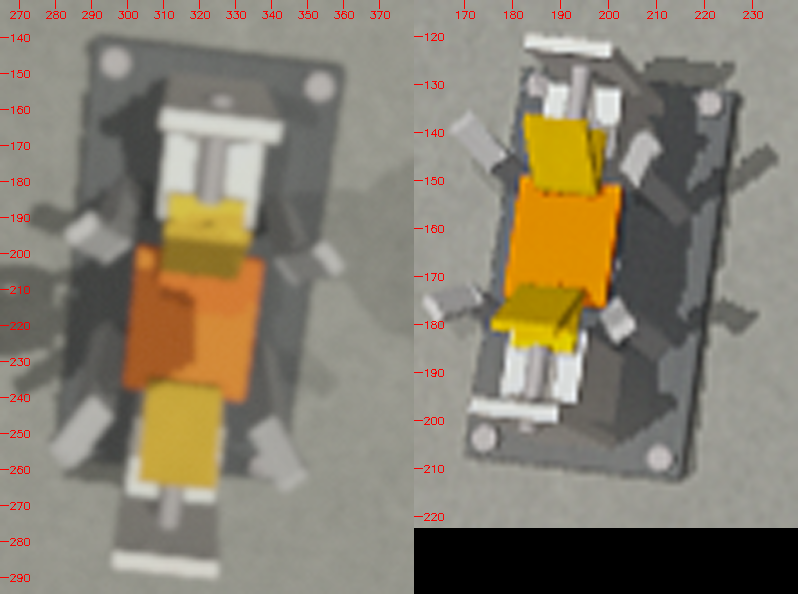

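```bash
cat > fit.py <<'E'
from h import *
from scipy.optimize import least_squares
z=np.load('wm.npz'); wp=(z['p'],z['q'])
# (px, sx, sy, kind); image up = -x world (wrist), top: up=+x, left=+y
T=dict(screw=[(185.6,130.7,1,1),(221.5,134.5,1,-1),(174.6,204,-1,1),(210.8,208.4,-1,-1)],
 bar=[(183.1,121.3,1,1),(201,123.2,1,-1),(171.5,197.8,-1,1),(189.8,199.7,-1,-1)],corner=[(170.4,208.4,-1,1)])
W=dict(screw=[(296.9,147.2,-1,-1),(353.9,153.9,-1,1)],
 bar=[(309.4,162.8,-1,-1),(343.3,166.7,-1,1),(296.4,285.3,1,-1),(325.6,288.6,1,1)],
 corner=[(290,140,-1,-1),(360.6,148.3,-1,1),(280.8,262.5,1,-1)])
def res(v,use=('top','wrist'),full=False):
    x,y,t,a,b,zs,e,f,zb=v; g=dict(screw=(a,b,zs),bar=(e,f,zb),corner=(.082,.045,zs)); c,s=np.cos(t),np.sin(t); r=[]
    for cam,D in(('top',T),('wrist',W)):
        if cam not in use: continue
        for k,L in D.items():
            for u,w,sx,sy in L:
                X=sx*g[k][0];Y=sy*g[k][1]
                r.append(proj(cam,[x+c*X-s*Y,y+s*X+c*Y,g[k][2]],wp if cam=='wrist' else None)[0]-[u-.5,w-.5])
    return np.ravel(r)
for use in (('top','wrist'),('top',),('wrist',)):
    o=least_squares(lambda v:np.r_[res(v,use),(v[5]-.008)/.002,(v[8]-.09)/.02],[.57,.21,0,.07,.035,.008,.07,.02,.09],loss='soft_l1',x_scale=.01)
    print(use,np.round(o.x,4)); print(np.round(res(o.x,use).reshape(-1,2),1).tolist())
E
python3 fit.py
```

```text
('top', 'wrist') [ 0.5717  0.2141 -0.1115  0.0743  0.0362  0.013   0.0703  0.0169  0.0978]
[[0.3, 0.4], [0.3, 0.1], [0.5, 0.8], [1.0, 0.3], [0.1, 0.3], [0.6, 0.2], [0.5, -0.0], [0.9, 0.0], [-0.3, -0.1], [0.1, 0.2], [-0.0, -0.0], [0.2, 0.2], [-0.3, 0.0], [0.5, 0.5], [1.0, 0.2], [0.6, 0.5], [1.0, 0.3], [-0.3, -3.7]]Traceback (most recent call last):
  File "fit.py", line 20, in <module>
    o=least_squares(lambda v:np.r_[res(v,use),(v[5]-.008)/.002,(v[8]-.09)/.02],[.57,.21,0,.07,.035,.008,.07,.02,.09],loss='soft_l1',x_scale=.01)
    return func(*args, **kwargs)
    result = trf(vector_fun.fun, vector_fun.jac, x0, f0, J0, lb, ub, ftol, xtol,
                 gtol, max_nfev, x_scale, loss_function, tr_solver,
                 tr_options.copy(), verbose, callback=callback_wrapped)
    return trf_no_bounds(
        fun, jac, x0, f0, J0, ftol, xtol, gtol, max_nfev, x_scale,
        loss_function, tr_solver, tr_options, verbose, callback=callback)
    J = jac(x)
    self._update_jac()
    ~~~~~~~~~~~~~~~~^^
    self.J = self.jac_wrapped(xp_copy(self.x), f0=self.f)
             ~~~~~~~~~~~~~~
[... 777 characters left out ...]
                 ~~~~~~~~^^^
    return self.f(x, *self.args, **self.kwargs)
           ~~~~~~^^^^^^^^^^^^^^^^^^^^^^^^^^^^^^
  File "fit.py", line 20, in <lambda>
    o=least_squares(lambda v:np.r_[res(v,use),(v[5]-.008)/.002,(v[8]-.09)/.02],[.57,.21,0,.07,.035,.008,.07,.02,.09],loss='soft_l1',x_scale=.01)
                                   ~~~^^^^^^^
  File "fit.py", line 17, in res
    r.append(proj(cam,[x+c*X-s*Y,y+s*X+c*Y,g[k][2]],wp if cam=='wrist' else None)[0]-[u-.5,w-.5])
             ~~~~^^^^^^^^^^^^^^^^^^^^^^^^^^^^^^^^^^^^^^^^^^^^^^^^^^^^^^^^^^^^^^^^
  File "h.py", line 21, in proj
    k=bot.calibration(c); M=np.array(k['mtx'])
ValueError: time passes only in moves, steps and waits
```

The magazine fit is about (0.5717, 0.2141), yaw −0.11, with sub-pixel residuals apart from one hidden corner. The two cameras agree on the discs to within 1 mm. Now I'll grasp the first disc.

```bash
cat >> h.py <<'E'
MAG=np.array([.5717,.2141]); MY=np.pi/2-.1115
def pick(x,y,yaw,z=.002):
    bot.set_gripper(1.0)
    bot.move_pose([x,y,.09],down(yaw))
    hit=bot.move_linear([x,y,z],.12,until_force=12)
    bot.set_gripper(0.0,90); g=bot.read_gripper_width(); zz=bot.read_position()
    print('hit',hit,'grip',g,'tcp',np.round(zz,4),'t',bot.read_clock())
    bot.move_linear([x,y,.16],.2)
    print('after lift',bot.read_gripper_width(),np.round(bot.read_ft_force(),1)); return zz[2]
E
python3 - <<'E'
from h import *
pick(.4772,-.1487,np.pi/2)
snap('wrist','g1.png'); print(bot.read_clock())
E
```

```text
hit False grip 0.6186076530585898 tcp [ 0.4778 -0.1491  0.0037] t 5.9583
after lift 0.6156110065217528 [-0.5 -0.6 -1. ]
6.95
```

View pics/g1.png

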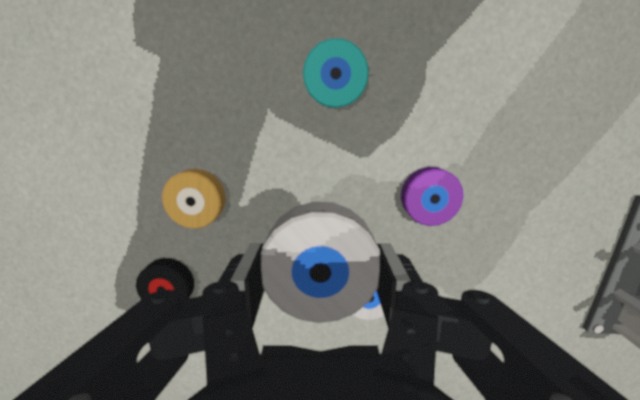

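The disc is held centred, with the blue spot at (320,271). Next I'll insert it, logging the force and correcting for any offset in the hand.

```bash
cat >> h.py <<'E'
def insert(off,uv):
    pose=(np.array(bot.read_position()),np.array(bot.read_tool_rot()))
    c=at('wrist',uv,pose[0][2]-off+.02,pose); Rm=R.from_quat(np.roll(pose[1],-1)).as_matrix()
    d=Rm.T@(c-pose[0]); print('disc in hand (tool xyz)',np.round(d,4))
    q=down(MY); Rn=R.from_quat(np.roll(q,-1)).as_matrix()
    xy=MAG-(Rn@[0,0,d[2]])[:2]
    bot.move_pose([*xy,.17],q); bot.wait(.2); f0=np.array(bot.read_ft_force())
    for u in (.095,.085,.075,.065,.055,.048,.044):
        bot.move_linear([*xy,u+off],.05)
        print('u',u,'under',round(bot.read_position()[2]-off,4),'F',np.round(np.array(bot.read_ft_force())-f0,1),'g',round(bot.read_gripper_width(),3))
    bot.wait(.2); print(np.round(bot.read_position(),4),xy,np.round(np.array(bot.read_ft_force())-f0,1),bot.read_clock())
E
python3 - <<'E'
from h import *
insert(.003,(320,271))
snap('wrist','i1.png')
E
```

```text
disc in hand (tool xyz) [ 0.0006 -0.017   0.0012]
u 0.095 under 0.0954 F [ 0.7 -0.3  0.3] g 0.613
u 0.085 under 0.0847 F [0.1 0.3 1.7] g 0.613
u 0.075 under 0.0753 F [0.3 1.2 3.9] g 0.611
u 0.065 under 0.0656 F [3.8 1.6 5.1] g 0.611
u 0.055 under 0.0555 F [3.9 1.7 4.6] g 0.615
u 0.048 under 0.0487 F [3.2 0.9 8.6] g 0.613
u 0.044 under 0.0447 F [3.  1.4 8.1] g 0.614
[0.5737 0.2141 0.0479] [0.57291779 0.21396365] [3.9 0.6 8.6] 12.2833
```

View pics/i1.png

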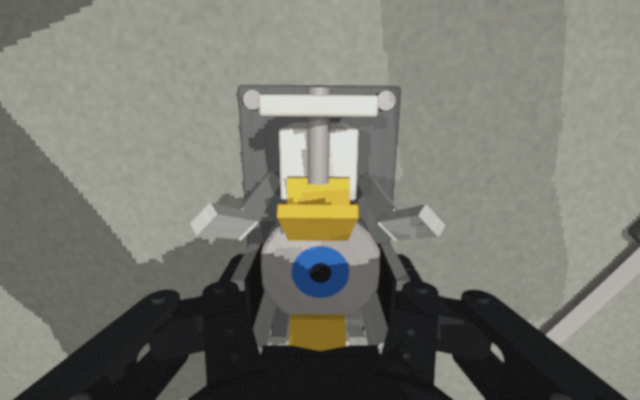

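The far lip sits over the disc, and the disc hasn't slipped in the fingers. I'll push 2 mm deeper, release, rise and look.

```bash
python3 - <<'E'
from h import *
p=np.array(bot.read_position())
bot.move_linear([.5729,.2140,.045],.03); bot.wait(.2)
print(np.round(bot.read_position(),4),np.round(bot.read_ft_force(),1))
bot.set_gripper(1.0); bot.wait(.2)
bot.move_linear([.5729,.2140,.2],.15)
print(bot.read_ft_force(),bot.read_clock())
snap('wrist','r1.png')
E
```

```text
[0.5737 0.2141 0.0459] [2.  0.3 5.5]
[-0.20101443  0.15248629  0.14830851] 14.6
```

View pics/r1.png

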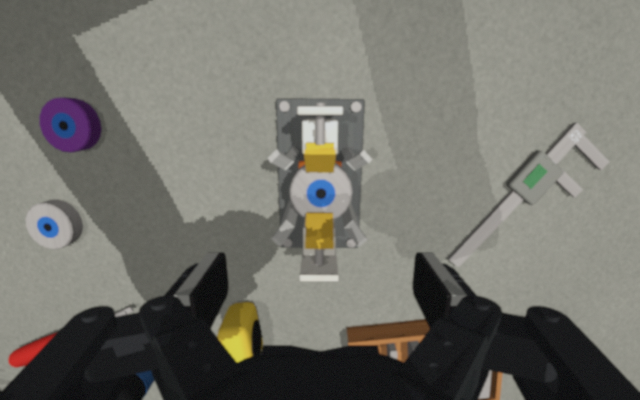

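Disc 1 is seated: its width of about 60 px matches a top at ~70 mm (on the ramps it would be ~71 px), and both lips overlap it. Now the second disc.

```bash
python3 - <<'E'
from h import *
pick(.5907,-.0968,np.pi/2)
im=snap('wrist','g2.png')
m=cv2.inRange(cv2.cvtColor(im,cv2.COLOR_RGB2HSV),(100,100,40),(120,255,255)); M=np.zeros_like(m); cv2.circle(M,(320,271),40,255,-1)
x,y,w,h=cv2.boundingRect(m&M); uv=(x+w/2-.5,y+h/2-.5); print('blue',x,y,w,h)
if bot.read_gripper_width()>.58 and abs(uv[0]-320)<8 and abs(uv[1]-271)<12:
    insert(.003,uv)
    p=bot.read_position(); bot.move_linear([.5729,.2140,.0450],.03); bot.wait(.2)
    print(np.round(bot.read_position(),4),np.round(bot.read_ft_force(),1))
    snap('wrist','i2.png')
E
```

```text
hit False grip 0.6142147839032918 tcp [ 0.5916 -0.0971  0.0036] t 17.4083
after lift 0.6158093950233604 [-0.1 -0.1 -1.7]
blue 292 247 57 51
disc in hand (tool xyz) [ 0.0006 -0.017   0.0007]
u 0.095 under 0.0954 F [ 0.8 -0.6 -0.5] g 0.614
u 0.085 under 0.0848 F [ 1.7 -0.2  0. ] g 0.615
u 0.075 under 0.0759 F [2.3 0.7 4.7] g 0.616
u 0.065 under 0.0658 F [4.9 1.1 4.2] g 0.62
u 0.055 under 0.0554 F [4.6 1.  3.3] g 0.611
u 0.048 under 0.0485 F [4.2 0.2 6.5] g 0.616
u 0.044 under 0.0445 F [3.6 0.5 7.2] g 0.616
[0.5727 0.2141 0.0476] [0.57242241 0.21401912] [3.5 0.3 7.3] 23.525
[0.5728 0.2141 0.0455] [2.4 0.9 7.1]
```

```bash
python3 - <<'E'
from h import *
bot.set_gripper(1.0); bot.wait(.3)
bot.move_linear([.5729,.2140,.2],.15); bot.wait(.2)
a=snap('wrist','r2.png')
bot.move_pose([.40,.05,.30],down(np.pi/2)); bot.wait(.3)
s=snap('scene','s2.png'); t=snap('top','t2.png')
print(bot.read_ft_force(),bot.read_clock())
f=lambda i,x,y,w,h:cv2.resize(np.ascontiguousarray(i[y:y+h,x:x+w,::-1]),(390,290),interpolation=cv2.INTER_CUBIC)
cv2.imwrite('pics/end.png',np.vstack([np.hstack([f(a,230,90,180,134+66-66),f(s,360,95,120,90)]),np.hstack([f(t,130,110,140,104),f(t,290,130,200,149)])]))
E
```

```text
[0.15654066 0.04956034 0.1761214 ] 27.6
```

View pics/end.png

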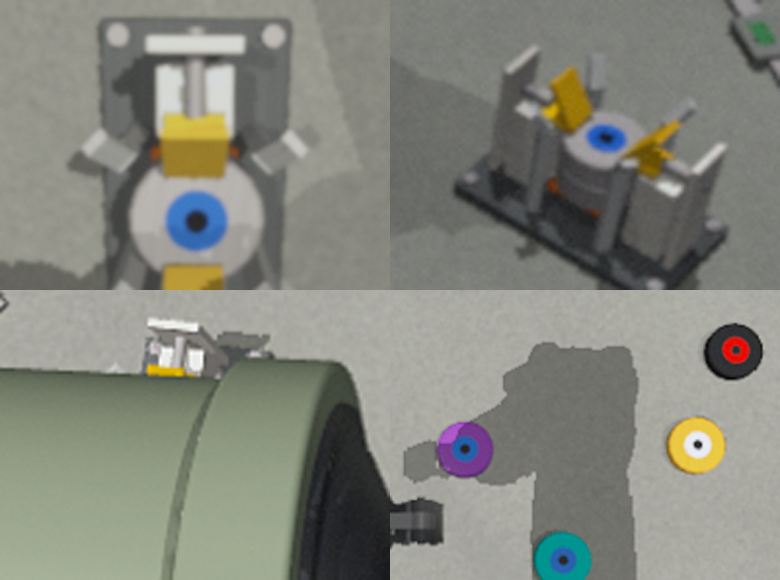

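The scene view shows both discs stacked flat, the orange follower pushed down and the yellow lips over the top disc. The brass, black, purple and turquoise discs are where they were. I'm handing in the job.

```bash
python3 -c "
from h import *
bot.close_job()"
```

```text
the job is handed in; nothing more can be done
```

Both silver discs with blue centres are in the magazine, stacked flat under the yellow lips, and I handed the job in at about 27.6 s of the 58 s allowed. I gripped each disc across the magazine's open y sides, pushed its underside down to about 42–43 mm and then released it.

- **Final pictures:** they show two discs stacked, with the follower pushed down and the lips over the upper disc. The brass, black, purple and turquoise discs look unmoved. The arm was clear and the wrist force was close to zero.
- **Force lower than stated:** pushing in read only about 5–9 N at the points I sampled, against the 10–15 N given. I may have missed the peak between readings. There was also a steady sideways force of 2–5 N. Neither disc slipped: the first stayed in place in the picture, and the grip width held on both.
- **Fit outlier:** one hidden corner of the magazine's foot was off by 3.7 px in the position fit. The other points fitted to within about 1 px.
- **Not checked:** the last top picture had the arm covering most of the magazine, so the final check rests on the wrist and scene pictures.

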